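# Sort the carved parts and show the spindle to the inspection camera

### The arm

A 6-joint arm with a two-finger parallel gripper is mounted at the origin on the work surface. World frame = base frame: x ahead of the robot, y to its left, z up, the work surface at z = 0. Lengths are in m, angles in rad, forces in N, time in s.
With the tool pointing down it reaches from about 0.425 to 0.95 m from the base axis. Payload 3.5 kg.
Tool frame: the origin (TCP) lies between the finger pads; the fingertips stand 19 mm ahead of it and the grasp point (between the pads) is the TCP; z points along the fingers, y is the line along which they close (so a half turn about z gives the same grasp; the last joint's range is limited). The gripper opens to 85 mm and grips with 20 to 120 N. Pads are 22 mm wide; open, the fingers measure 114 mm over their backs; the gripper's body (76 mm by 85 mm) begins 54 mm behind the grasp point. The pads swing forward as they close: fully open they stand 13 mm farther back than shut.
Start: joints at [-1.498, 0.286, 1.577, -0, 1.279, -0.15], TCP at [0.149, -0.658, 0.25] pointing down, gripper open.
Joint ranges: [-2.77, 2.77], [-0.9, 2.22], [0.21, 2.48], [-1.53, 4.67], [0.24, 2.81], [-2.84, 2.84]. Speed limits (rad/s): [2.79, 2.79, 3.14, 3.14, 3.14, 3.14].

### API

Orientations are given as a unit quaternion [x, y, z, w].
In Python, from plant import monitor, eyes, ctrl gives the robot as it stands.
- The arm moves only by the shell command python3 -m handwheel 'ROWS' [FORCE]. ROWS is JSON, a list of rows, each a list of 7 numbers: the shift along the tool's x, y, z in units of 40 cm (1.0 is 40 cm), then the turn, a rotation vector about the tool's x, y, z in units of pi rad (1.0 is pi rad), then the opening, from -1 (shut) to 1 (fully open). A call has 1 to 12 rows; each row is the pose to reach, as a shift and turn from the pose commanded when the call began, along the tool's axes at that moment, turning the shorter way round; what a row does not reach only later rows make up. A row lasts 1/8 s, in which the tool goes at most 62.5 mm and 10.7 degrees, less where a joint would pass 70% of its speed; a pose out of reach is approached as far as the arm can. A call with a number of a shift or a turn outside -1 to 1 is refused whole. A call with a gripper value outside its range is refused whole. The fingers move at their own pace and stop on an object; FORCE is the grip in N (left out, the last holds). Time passes only in rows, so rows that repeat a pose let the fingers close. It gives the time, the measured TCP pose, the force, the opening and the grip force at its end, in the units of the state.
- monitor.get_state(): the state, without advancing time (a new reading comes with each control period).
- eyes.read_camera(name): name is "side" or "top" or "wrist"; returns the picture (384x512x3 uint8, red, green, blue); there is no depth.
- eyes.camera_params(name): a dict with "K" (3x3 intrinsics, pixels), "R" (3x3) and "t" (3): a world point X has camera coordinates R X + t. Camera axes: x right, y down, z forward; pixel columns grow to the right and rows downward; lengths in m; the calibration is good to about 2 mm. A picture is of the moment at which its call begins: read the wrist's pose just before it. camera_params takes no time and is no camera call; for the wrist camera it gives the pose at the moment of the call.
- ctrl.sign_off(): hands the job in; it is judged then, once.
The state is a dict: "time": time; "qpos": joint angles; "dq": joint speeds; "joint_efforts": joint torques, N m; "eef_pos": TCP position; "tcp_rot": TCP orientation; "contact_force": force on the tool from outside, world axes, zero at the start; "wrist_torque": the same for the moment, N m; "opening": opening from 0.0 (shut) to 1.0 (fully open); "finger_force": force on a finger pad.
Only numpy, scipy, OpenCV 4.12 (cv2) and the standard library are available. Lean on these libraries where they do the work, as an engineer would, in place of code of your own. Each camera call takes 0.05 s, during which the arm holds its last target. There are 200 camera calls.

### The job

Sort the finished pieces lying on the dark bench mat: lower the turned knob into the tray that already holds a knob and the square rosette block into the tray that already holds such a block, without dropping them from above the rim. Then pick up the turned spindle and finish while still holding it, motionless in the air in front of the inspection camera: its ball end towards the glass, in line with the camera's slanting line of sight, the tip of the ball centred about 80 mm from the glass. Do not touch the camera, and leave the carving tools on the mat and bench where they lie.

Things in the scene. Friction and masses are not known exactly. Their poses are not given: they have to be found in the camera images.
- knob: turned mushroom-shaped wooden drawer knob standing on its foot on the mat, 38 mm tall, head 40 mm across between 23 and 33 mm above its foot, waist 20 mm, foot 30 mm across; 30 g. Origin: centre of its underside, z up. There is another like it in the knob tray; this is the one on the mat.
- block: square wooden rosette block lying flat on the mat, 44 x 44 x 22 mm with a carved rosette 5 mm high on top; 40 g. Origin: centre of its underside, x and y square to its sides, z up. Its like lies in the block tray.
- spindle: turned wooden spindle 149 mm long lying on the mat, 60 g: at -x a 28 mm square foot 30 mm long, then a round barrel 22 mm thick, 70 mm long (26 mm beads at its ends), a 28 mm square collar 20 mm long, a neck, and a 24 mm ball at +x. x runs along it towards the ball, z up. Origin: on its underside, 14 mm below its axis, 74 mm behind the ball's tip.
- spindle_tip (a point): the outermost point of the spindle's ball, on its axis; axes as the spindle's (x points out of the ball along the spindle)
- spindle_grip (a point): on the spindle's axis in the middle of the round barrel, at its centre of mass, 83 mm behind the tip: the place to grip, fingers closing along the spindle's y
- knob_tray: open plywood tray, 140 (x) x 160 (y) x 35 mm high, walls and floor 5 mm, fixed to the bench; a sample knob already stands in its +y half, the -y half is free. Origin: centre of its underside.
- block_tray: open plywood tray of the same size; a sample rosette block already lies in its +y half, the -y half is free. Origin: centre of its underside. The two trays stand one nearer the robot, one farther, and may be swapped.
- camera_stand: inspection camera on a fixed stand: foot 110 mm across, post 18 mm thick, 68 mm behind the glass. Grey head (50 x 56 x 50 mm, centre 275 mm above the bench) with a black lens tube 47 mm across whose glass is 72 mm in front of the head's centre, looking 20 degrees (0.35 rad) below level, Origin: on the bench straight below the glass; it looks along its -x, slanting down.
- lens (a point): centre of the lens's front glass; its x points back into the camera (20 degrees up), so the line of sight runs along its -x, outwards and downwards; y is level. The spindle is properly shown when its x axis lies along this x axis, same way round, and spindle_tip is at x = -80 mm, y = 0, z = 0 in this frame.
- mat: fixed thin black rubber bench mat, 300 (x) x 340 (y) x 4 mm. Origin: centre of its underside.
- gouge: carving gouge on the mat, to be left alone: octagonal wooden handle 26 mm thick and 115 mm long, short steel blade at +x, 175 mm in all. Origin: below its axis, 90 mm from the butt.
- thumb_plane: small brass thumb plane on the mat, 62 x 24 x 29 mm, to be left alone. Origin: centre of its underside.
- palm_gouge: short palm gouge with a bulbous handle, 120 mm long and 40 mm high, lying on the bench on two small wooden rests, to be left alone. Origin: on its underside under the middle, blade at +x.
- second_gouge: larger gouge (26 mm handle, 210 mm long) on the far side of the bench, to be left alone. Origin: below its axis, 90 mm from the butt.
Things that resemble listed ones, but are neither listed nor needed, are in the scene too. What is shaped like the spindle but turquoise is not meant. Leave any orange look-alike of the block alone.

How it is judged:
By the outcome, as a careful person would: the job done as asked, in the order asked, and still so for the second after the job is handed in, while the arm keeps its last pose, push and grip.
It also fails if it takes over 69 s, if anything falls off the work surface, if the arm or the gripper's body presses on something with over 40 N, if the wrist force passes 120 N, or if a joint passes its speed limit or range.

## Working session

There is one attempt and no reset: what is moved stays moved. The work goes in short steps, Python scripts to look and compute and a shell command to move; the robot and the scene stay as the last step left them, time stands still between calls to the robot, and variables do not carry over. Pictures are saved under pics/ and viewed, at most 10 in all, crops included, and the job is handed in when it is done.

```bash
ls; mkdir -p pics
python3 - <<'E'
from plant import monitor, eyes, ctrl
import cv2,numpy as np
s=monitor.get_state();print({k:np.round(v,3).tolist() for k,v in s.items()})
for n in("top","side","wrist"):
    p=eyes.camera_params(n);print(n,np.round(p["K"],1).tolist(),np.round(p["R"],3).tolist(),np.round(p["t"],3).tolist())
    cv2.imwrite(f"pics/{n}0.png",eyes.read_camera(n)[:,:,::-1])
E
```

```text
pics
{'time': 0.0, 'qpos': [-1.498, 0.287, 1.578, -0.0, 1.279, -0.15], 'dq': [0.0, -0.002, 0.001, 0.0, 0.0, 0.0], 'joint_efforts': [-0.002, -40.599, -29.263, -0.0, 0.006, 0.0], 'eef_pos': [0.149, -0.658, 0.249], 'tcp_rot': [0.994, 0.111, 0.0, -0.001], 'contact_force': [0.341, 0.813, -0.652], 'wrist_torque': [0.002, -0.064, 0.013], 'finger_force': 0.0, 'opening': 0.996}
top [[453.6, 0.0, 257.4], [0.0, 453.6, 187.0], [0.0, 0.0, 1.0]] [[0.02, -1.0, -0.021], [-0.997, -0.019, -0.069], [0.068, 0.022, -0.997]] [0.004, 0.544, 1.456]
side [[362.3, 0.0, 256.1], [0.0, 362.3, 189.4], [0.0, 0.0, 1.0]] [[-0.925, -0.381, -0.014], [-0.204, 0.526, -0.825], [0.321, -0.76, -0.565]] [0.48, 0.24, 0.832]
wrist [[285.7, 0.0, 261.6], [0.0, 285.7, 188.6], [0.0, 0.0, 1.0]] [[0.222, -0.975, -0.003], [-0.931, -0.213, 0.298], [-0.291, -0.063, -0.955]] [-0.675, -0.039, 0.382]
```

View pics/top0.png

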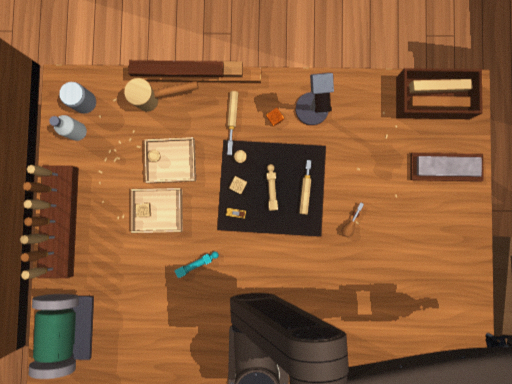

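View pics/side0.png

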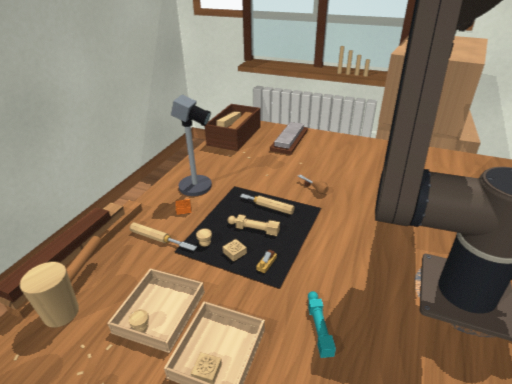

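The top view shows the mat at about cols 220–325, rows 141–235. On it are the knob (240,156), the block (238,185), the spindle (272,187, ball up at 271,167) and the gouge (307,187). The knob tray is the far one (169,160) and the block tray the near one (155,210). The camera stand is at (311,107), looking down-image, towards the robot. The side view agrees.

```bash
cat > geom.py <<'E'
from plant import monitor, eyes, ctrl
import cv2, numpy as np
from scipy.spatial.transform import Rotation as Ro
def snap(n):
    p=eyes.camera_params(n); im=eyes.read_camera(n); return im,p
def ray(p,uv):
    R,t=np.array(p["R"]),np.array(p["t"])
    d=R.T@np.linalg.inv(p["K"])@np.array([uv[0],uv[1],1.]); return -R.T@t, d/np.linalg.norm(d)
def plane(p,uv,z):
    c,d=ray(p,uv); return c+d*(z-c[2])/d[2]
def tri(obs):
    A=np.zeros((3,3));b=np.zeros(3);L=[]
    for p,uv in obs:
        c,d=ray(p,uv);M=np.eye(3)-np.outer(d,d);A+=M;b+=M@c;L.append((c,M))
    X=np.linalg.solve(A,b); return X,[round(1000*np.linalg.norm(M@(X-c)),1) for c,M in L]
def proj(p,X):
    x=np.array(p["K"])@(np.array(p["R"])@np.asarray(X,float)+p["t"]); return x[:2]/x[2]
def down(psi):  # tool z down, tool y (closing) along world angle psi
    y=np.array([np.cos(psi),np.sin(psi),0]);z=np.array([0,0,-1.]);return np.c_[np.cross(y,z),y,z]
def rel(pos,Rt,name=""):
    s=monitor.get_state();R0=Ro.from_quat(s["tcp_rot"]).as_matrix()
    print(name,"shift",np.round(R0.T@(np.array(pos)-s["eef_pos"])/.4,4).tolist(),"turn",np.round(Ro.from_matrix(R0.T@Rt).as_rotvec()/np.pi,4).tolist())
def wood(im):  # light wood blobs
    h=cv2.cvtColor(im,cv2.COLOR_RGB2HSV); return cv2.inRange(h,(8,40,130),(32,190,255))
E
python3 - <<'E'
from geom import *
p=eyes.camera_params("top")
print("campos",ray(p,(0,0))[0])
for n,uv,z in[("knob",(240,156),.03),("block",(238,185),.03),("spball",(271,167),.018),("spfoot",(272,208),.018),("ktray",(169,160),.035),("btray",(156,210),.035),("samplek",(154,156),.04),("sampleb",(144,210),.03),("stand foot",(311,109),.01),("lens",(323,103),.25),("head",(321,83),.28),("matc",(272,188),.004)]:
    print(n,np.round(plane(p,uv,z),3))
for psi in (0,np.pi/2,-np.pi/2,np.pi): rel((.5,-.02,.35),down(psi),psi)
pw=eyes.camera_params("wrist");print(ray(pw,(261,188)))
E
```

```text
campos [ 0.44345699 -0.01858393  1.48953549]
knob [0.643 0.072 0.03 ]
block [0.548 0.077 0.03 ]
spball [ 0.61  -0.029  0.018]
spfoot [ 0.477 -0.035  0.018]
ktray [0.625 0.302 0.035]
btray [0.463 0.339 0.035]
samplek [0.637 0.35  0.04 ]
sampleb [0.462 0.379 0.03 ]
stand foot [ 0.806 -0.157  0.01 ]
lens [ 0.764 -0.168  0.25 ]
head [ 0.812 -0.158  0.28 ]
matc [ 0.543 -0.034  0.004]
0 shift [1.2079, -1.3618, -0.249] turn [-0.0004, -0.0005, -0.4291]
1.5707963267948966 shift [1.2079, -1.3618, -0.249] turn [0.0, -0.0009, -0.9291]
-1.5707963267948966 shift [1.2079, -1.3618, -0.249] turn [-0.0006, -0.0, 0.0709]
3.141592653589793 shift [1.2079, -1.3618, -0.249] turn [-0.0005, 0.0005, 0.5709]
(array([ 0.22445203, -0.64220665,  0.37424546]), array([-0.28960779, -0.06137945, -0.95517532]))
```

View pics/wrist0.png

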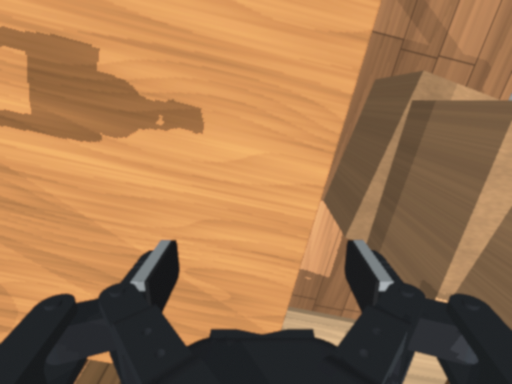

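The wrist view shows only bare bench and the open fingers. I move above the mat.

```bash
python3 -m handwheel '[[0.604,-0.68,-0.125,0,0,0.071,1],[0.604,-0.68,-0.125,0,0,0.071,1],[0.604,-0.68,-0.125,0,0,0.071,1],[0.604,-0.68,-0.125,0,0,0.071,1],[0.604,-0.68,-0.125,0,0,0.071,1],[0.604,-0.68,-0.125,0,0,0.071,1],[0.604,-0.68,-0.125,0,0,0.071,1]]'
python3 -c "
from geom import *
rel((.5,-.02,.35),down(-np.pi/2))"
```

```text
time: 1.02
eef_pos: [0.3261, -0.337, 0.301]
tcp_rot: [1.0, 0.002, 0.001, 0.001]
contact_force: [0.0, 0.7, 0.0]
opening: 1.001
finger_force: 0.0
 shift [0.4386, -0.7904, -0.1228] turn [0.0004, -0.0004, 0.0015]
```

```bash
python3 -m handwheel '[[0.435,-0.79,-0.123,0,0,0,1],[0.435,-0.79,-0.123,0,0,0,1],[0.435,-0.79,-0.123,0,0,0,1],[0.435,-0.79,-0.123,0,0,0,1],[0.435,-0.79,-0.123,0,0,0,1],[0.435,-0.79,-0.123,0,0,0,1],[0.435,-0.79,-0.123,0,0,0,1],[0.435,-0.79,-0.123,0,0,0,1]]'
cat > look.py <<'E'
import sys,pickle
from geom import *
im,p=snap("wrist");n=sys.argv[1]
cv2.imwrite(f"pics/{n}.png",im[:,:,::-1]);pickle.dump((im,p),open(n+".pkl","wb"))
E
python3 look.py w1
```

```text
time: 2.02
eef_pos: [0.4987, -0.0245, 0.3488]
tcp_rot: [1.0, -0.0, -0.001, 0.0]
contact_force: [-0.0, -0.5, 0.3]
opening: 0.999
finger_force: 0.0
```

View pics/w1.png

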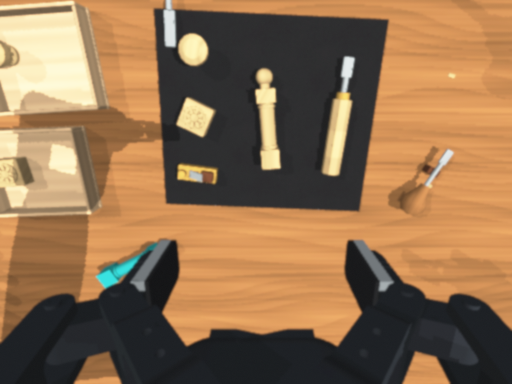

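```bash
python3 -m handwheel '[[0,-0.42,0,0,0,0,1],[0,-0.42,0,0,0,0,1],[0,-0.42,0,0,0,0,1],[0,-0.42,0,0,0,0,1]]'
python3 look.py w2
```

```text
time: 2.58
eef_pos: [0.4985, 0.1449, 0.3492]
tcp_rot: [1.0, 0.001, -0.0, 0.0]
contact_force: [0.6, -0.1, 0.0]
opening: 0.998
finger_force: 0.0
```

View pics/w2.png

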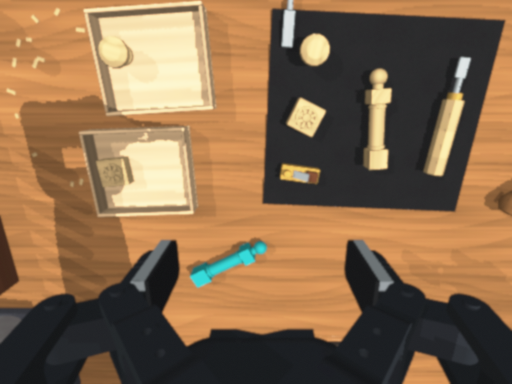

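w1 shows the mat from above: knob (193,49), block (195,117), spindle from ball (264,75) to foot (270,160). In w2 they are at (315,49), (306,117) and (377,76)–(376,160). The knob tray is at (155,58), its sample on the left and the right half free. The block tray is at (137,172), also free on the right.

```bash
cat > meas.py <<'E'
from geom import *
import pickle
V=[pickle.load(open(f,"rb")) for f in("w1.pkl","w2.pkl")]
seed={"knob":[(193,49),(315,49)],"block":[(195,117),(306,117)],"spindle":[(268,125),(376,125)]}
def blob(im,s):
    hsv=cv2.cvtColor(im,cv2.COLOR_RGB2HSV);m=(hsv[:,:,2]>90).astype(np.uint8)
    n,l,st,c=cv2.connectedComponentsWithStats(m);k=l[s[1],s[0]]
    return (l==k).astype(np.uint8),st[k],c[k]
for n,ss in seed.items():
    obs=[]
    for (im,p),s in zip(V,ss):
        m,st,c=blob(im,s);obs.append((p,c))
        r=cv2.minAreaRect(cv2.findContours(m,0,2)[0][0]);print(n,st.tolist(),np.round(c,1),np.round(r[0],1),np.round(r[1],1),round(r[2],1))
        q=cv2.boxPoints(r)
        z={"knob":.037,"block":.026,"spindle":.018}[n]
        print("   box on plane",np.round([plane(p,a,z)[:2] for a in q],4).tolist(), np.round(plane(p,c,z),4))
        if n=="spindle":
            ys,xs=np.nonzero(m);lo,hi=ys.min(),ys.max()
            a=[xs[(ys>=lo+f*(hi-lo)) & (ys<lo+(f+.04)*(hi-lo))].mean() for f in (.06,.25,.45,.6,.75,.88)]
            P=np.array([plane(p,(x,lo+(f+.02)*(hi-lo)),z) for x,f in zip(a,(.06,.25,.45,.6,.75,.88))])
            k=np.polyfit(P[:,0],P[:,1],1);print("  axis",np.round(k,4),"yaw",np.arctan(k[0]),"tip",plane(p,(xs[ys==lo].mean(),lo),z),"butt",plane(p,(xs[ys==hi].mean(),hi),z))
    X,e=tri(obs);print(n,"tri",np.round(X,4),e)
E
python3 meas.py
```

```text
knob [178, 33, 31, 34, 825] [192.8  49.1] [193.   49.5] [33. 30.] 90.0
   box on plane [[0.6618, 0.0891], [0.6618, 0.0481], [0.6201, 0.0504], [0.6201, 0.0928]] [0.6418 0.0703 0.037 ]
knob [300, 33, 31, 34, 806] [314.8  49.2] [315.   49.5] [33. 30.] 90.0
   box on plane [[0.6622, 0.0919], [0.6623, 0.0509], [0.6206, 0.0478], [0.6205, 0.0901]] [0.6421 0.0705 0.037 ]
knob tri [0.642  0.0704 0.0364] [np.float64(0.2), np.float64(0.2)]
block [176, 97, 40, 41, 1034] [195.1 116.9] [194.8 116.9] [34.4 31.3] 26.6
   box on plane [[0.5402, 0.1114], [0.581, 0.0867], [0.5589, 0.0418], [0.5168, 0.0656]] [0.5497 0.0759 0.026 ]
block [286, 97, 41, 41, 999] [305.8 116.9] [306. 117.] [31.3 32.2] 26.6
   box on plane [[0.5387, 0.1085], [0.5808, 0.0882], [0.5608, 0.045], [0.5175, 0.0644]] [0.55   0.0769 0.026 ]
block tri [0.5497 0.0765 0.0234] [np.float64(0.1), np.float64(0.1)]
spindle [255, 68, 26, 103, 1773] [267.2 120.1] [267.  118.7] [102.2  21.2] 86.1
   box on plane [[0.6187, -0.0126], [0.6207, -0.0437], [0.4665, -0.0572], [0.4641, -0.0226]] [ 0.5444 -0.0341  0.018 ]
  axis [ 0.0856 -0.0806] yaw 0.08537422602661345 tip [ 0.6193869  -0.02806337  0.018     ] butt [ 0.46475542 -0.03095493  0.018     ]
spindle [364, 68, 28, 103, 1946] [377.2 121. ] [377.7 119.1] [ 25.3 102.4] 2.0
   box on plane [[0.4657, -0.0226], [0.6207, -0.0109], [0.6196, -0.0484], [0.4643, -0.0643]] [ 0.5436 -0.0358  0.018 ]
  axis [ 0.0853 -0.0819] yaw 0.08512877890676694 tip [ 0.62000919 -0.02973     0.018     ] butt [ 0.46531277 -0.03532457  0.018     ]
spindle tri [ 0.5443 -0.034   0.0224] [np.float64(0.4), np.float64(0.4)]
```

Run:
```python
from geom import *
import pickle
(i1,p1),(i2,p2)=[pickle.load(open(f,"rb")) for f in("w1.pkl","w2.pkl")]
pt=eyes.camera_params("top")
for n,q in{"ktray":[(84,8),(203,2),(214,108),(106,115)],"btray":[(80,132),(188,126),(194,213),(95,216)]}.items():
    P=np.array([plane(p2,a,.035) for a in q]);print(n,np.round(P[:,:2],3).tolist(),"c",P.mean(0).round(4))
print("kt right corner",tri([(p1,(106,107)),(p2,(214,108))]))
print("bt right corner",tri([(p1,(84,127)),(p2,(188,126))]),tri([(p1,(101,212)),(p2,(194,213))]))
print("sample knob",tri([(pt,(154,156)),(p2,(115,51))]))
print("sample block",tri([(p1,(14,172)),(p2,(114,172))]),tri([(pt,(144,210)),(p2,(114,172))]))
for n,a in{"blade tip":(288,47),"plane":(300,174),"planeTL":(281,164),"planeBR":(319,185)}.items(): print(n,plane(p2,a,.02).round(3))
rel((.642,.0705,.12),down(-np.pi/4),"knob above")
c=np.hstack([i2[:240,60:330,::-1]]);cv2.imwrite("pics/c2.png",cv2.resize(c,None,fx=2.5,fy=2.5,interpolation=cv2.INTER_CUBIC))
```

```text
ktray [[0.692, 0.383], [0.699, 0.223], [0.563, 0.215], [0.552, 0.376]] c [0.6267 0.2993 0.035 ]
btray [[0.527, 0.42], [0.537, 0.255], [0.396, 0.256], [0.39, 0.42]] c [0.4623 0.3377 0.035 ]
kt right corner (array([0.56282969, 0.21912914, 0.00715773]), [np.float64(0.7), np.float64(0.7)])
bt right corner (array([ 0.53274208,  0.26407575, -0.00054911]), [np.float64(0.8), np.float64(0.8)]) (array([ 0.37848405,  0.2666881 , -0.00892911]), [np.float64(0.9), np.float64(0.9)])
sample knob (array([0.63955546, 0.35352173, 0.02668186]), [np.float64(1.0), np.float64(1.0)])
sample block (array([0.4572039 , 0.39417788, 0.00353701]), [np.float64(0.2), np.float64(0.2)]) (array([0.46262359, 0.38013621, 0.02836056]), [np.float64(1.1), np.float64(1.1)])
blade tip [0.647 0.106 0.02 ]
plane [0.459 0.081 0.02 ]
planeTL [0.475 0.113 0.02 ]
planeBR [0.44  0.049 0.02 ]
knob above shift [0.3586, 0.1824, 0.5727] turn [0.0002, 0.0003, -0.2501]
```

View pics/c2.png

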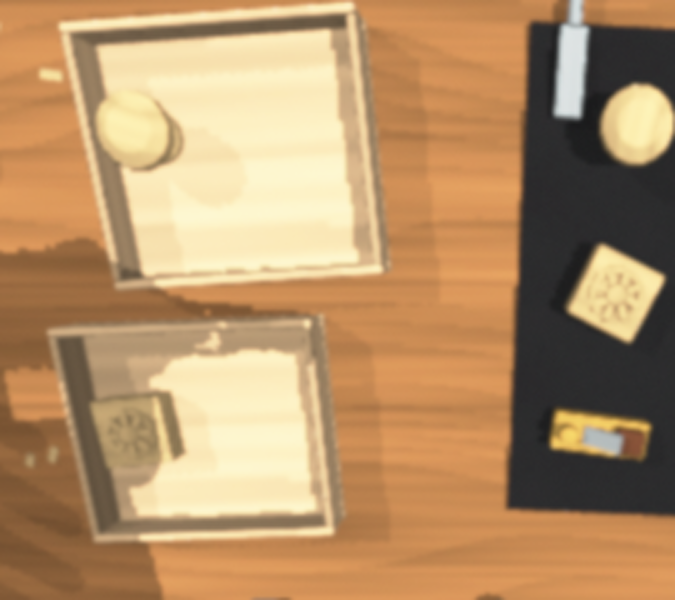

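The crop confirms that both trays have their free half on the right (-y). The gouge blade ends about 35 mm left of the knob, so I close the fingers diagonally on it.

```bash
python3 -m handwheel '[[0.358,0.182,0.5,0,0,-0.25,1],[0.358,0.182,0.573,0,0,-0.25,1],[0.358,0.182,0.573,0,0,-0.25,1],[0.358,0.182,0.573,0,0,-0.25,1],[0.358,0.182,0.573,0,0,-0.25,1],[0.358,0.182,0.573,0,0,-0.25,1],[0.358,0.182,0.7,0,0,-0.25,1],[0.358,0.182,0.795,0,0,-0.25,1],[0.358,0.182,0.795,0,0,-0.25,1],[0.358,0.182,0.795,0,0,-0.25,1]]' 30
python3 -c "
from geom import *
rel((.642,.0705,.031),down(-np.pi/4))"
```

```text
time: 3.88
eef_pos: [0.6436, 0.0709, 0.0344]
tcp_rot: [0.924, 0.382, 0.002, 0.001]
contact_force: [0.5, 0.4, 0.7]
opening: 1.0
finger_force: 0.0
 shift [-0.0035, -0.0021, 0.0086] turn [0.001, -0.0009, -0.0004]
```

```bash
python3 -m handwheel '[[-0.003,0,0.006,0,0,0,0.2],[-0.003,0,0.006,0,0,0,-0.3],[-0.003,0,0.006,0,0,0,-0.6],[-0.003,0,0.006,0,0,0,-0.6],[-0.003,0,0.006,0,0,0,-0.6]]' 30
python3 look.py g1
```

```text
time: 4.5
eef_pos: [0.6418, 0.0707, 0.0304]
tcp_rot: [0.924, 0.383, 0.0, 0.0]
contact_force: [-2.1, 0.1, 5.7]
opening: 0.451
finger_force: 30.1
```

```bash
python3 -m handwheel '[[0,0,-0.12,0,0,0,-0.6],[0,0,-0.25,0,0,0,-0.6],[0,0,-0.25,0,0,0,-0.6]]'
python3 -c "
from geom import *
rel((.628,.262,.13),down(.044))
im,p=snap('wrist');cv2.imwrite('pics/g2.png',im[:,:,::-1])"
```

```text
time: 4.92
eef_pos: [0.6447, 0.0706, 0.1351]
tcp_rot: [0.924, 0.383, 0.005, 0.002]
contact_force: [0.1, 0.2, -0.3]
opening: 0.446
finger_force: 30.4
 shift [0.3087, -0.3681, 0.012] turn [0.0035, -0.0012, -0.264]
```

View pics/g2.png

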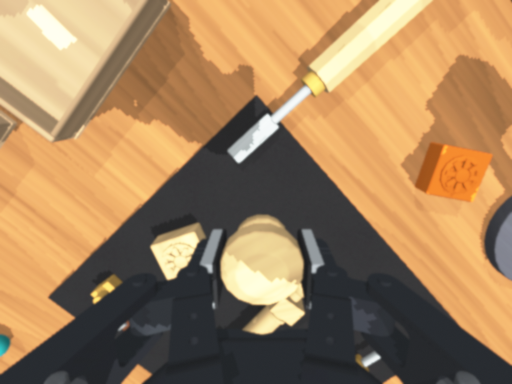

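The knob is held between the pads at (262,262), upright and clear of the gouge. I carry it to the far tray.

```bash
python3 -m handwheel '[[0.309,-0.368,0.012,0,0,-0.264,-0.6],[0.309,-0.368,0.012,0,0,-0.264,-0.6],[0.309,-0.368,0.012,0,0,-0.264,-0.6],[0.309,-0.368,0.012,0,0,-0.264,-0.6],[0.309,-0.368,0.012,0,0,-0.264,-0.6],[0.309,-0.368,0.012,0,0,-0.264,-0.6],[0.309,-0.368,0.13,0,0,-0.264,-0.6],[0.309,-0.368,0.2,0,0,-0.264,-0.6],[0.309,-0.368,0.235,0,0,-0.264,-0.6],[0.309,-0.368,0.235,0,0,-0.264,-0.6]]'
python3 -c "
from geom import *
rel((.628,.262,.0325),down(.044))"
```

```text
time: 6.22
eef_pos: [0.6242, 0.2618, 0.0342]
tcp_rot: [0.692, 0.722, -0.001, -0.0]
contact_force: [0.9, 0.8, 0.1]
opening: 0.447
finger_force: 30.6
 shift [0.0002, 0.0095, 0.0042] turn [-0.0005, 0.0001, -0.0004]
```

```bash
python3 -m handwheel '[[0,0,0.005,0,0,0,-0.6],[0,0,0.005,0,0,0,-0.6],[0,0,0.005,0,0,0,-0.1],[0,0,0.005,0,0,0,0.3],[0,0,0.005,0,0,0,0.5],[0,0,-0.12,0,0,0,0.5],[0,0,-0.27,0,0,0,0.5],[0,0,-0.3,0,0,0,0.5]]'
python3 -c "
from geom import *
rel((.5495,.0763,.12),down(np.radians(-26.6)))
im,p=snap('wrist');cv2.imwrite('pics/k3.png',im[:,:,::-1])"
```

```text
time: 7.22
eef_pos: [0.6276, 0.263, 0.1619]
tcp_rot: [0.691, 0.722, 0.005, 0.003]
contact_force: [-0.2, -0.4, 0.2]
opening: 0.751
finger_force: 0.0
 shift [-0.458, -0.2166, 0.1013] turn [0.0031, -0.0016, 0.1617]
```

View pics/k3.png

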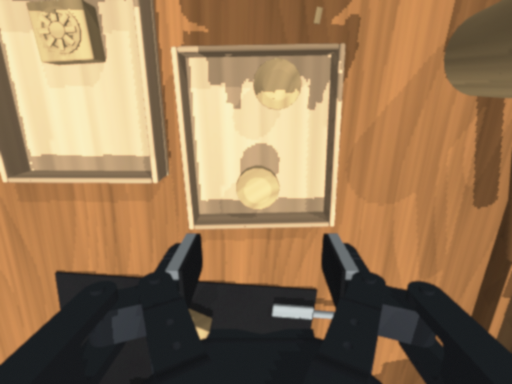

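The knob stands upright in the free half at (258,188), with the sample at (277,84). Next is the block.

```bash
python3 -m handwheel '[[-0.458,-0.217,0,0,0,0.162,0.5],[-0.458,-0.217,0,0,0,0.162,0.5],[-0.458,-0.217,0,0,0,0.162,0.5],[-0.458,-0.217,0.05,0,0,0.162,0.5],[-0.458,-0.217,0.05,0,0,0.162,0.5],[-0.458,-0.217,0.05,0,0,0.162,0.5]]'
python3 - <<'E'
from geom import *
im,p=snap("wrist");cv2.imwrite("pics/b1.png",im[:,:,::-1])
print(proj(p,(.5495,.0763,.026)))
h=cv2.cvtColor(im,cv2.COLOR_RGB2HSV)
m=(h[:,:,2]>165).astype(np.uint8);n,l,st,c=cv2.connectedComponentsWithStats(m)
u,v=proj(p,(.5495,.0763,.026)).astype(int);k=l[v,u];print(st[k],c[k])
r=cv2.minAreaRect(cv2.findContours((l==k).astype(np.uint8),0,2)[0][0]);print(r)
q=np.array([plane(p,a,.026)[:2] for a in cv2.boxPoints(r)]);d=np.diff(np.r_[q,q[:1]],axis=0)
print(q.mean(0),np.degrees(np.arctan2(d[:,1],d[:,0])),np.linalg.norm(d,axis=1))
rel((.5495,.0763,.026),down(np.radians(-26.6)))
E
```

```text
time: 8.02
eef_pos: [0.5458, 0.0759, 0.1347]
tcp_rot: [0.851, 0.525, -0.0, -0.0]
contact_force: [-0.3, 0.1, 1.2]
opening: 0.752
finger_force: 0.0
[263.76125456 189.55857595]
[ 237  160   54   55 2770] [263.45270758 186.94368231]
((263.80322265625, 187.03944396972656), (53.12517166137695, 53.357666015625), 88.66777801513672)
[0.55022803 0.07769276] [ -25.17838954 -113.55302563  154.92026628   63.2650278 ] [0.0443495  0.04753098 0.04699104 0.04761034]
 shift [0.0039, 0.0069, 0.2731] turn [0.0001, -0.0001, 0.0]
```

```bash
python3 -m handwheel '[[0.004,0.007,0.14,0,0,0,0.5],[0.004,0.007,0.22,0,0,0,0.5],[0.004,0.007,0.274,0,0,0,0.5],[0.004,0.007,0.274,0,0,0,0.5],[0.004,0.007,0.274,0,0,0,0],[0.004,0.007,0.274,0,0,0,-0.5],[0.004,0.007,0.274,0,0,0,-0.5],[0.004,0.007,0.274,0,0,0,-0.5],[0.004,0.007,0.05,0,0,0,-0.5],[0.004,0.007,0,0,0,0,-0.5],[0.004,0.007,0,0,0,0,-0.5]]' 30
python3 - <<'E'
from geom import *
im,p=snap("wrist");cv2.imwrite("pics/b2.png",im[:,:,::-1])
rel((.464,.300,.12),down(0.02))
E
```

```text
time: 9.45
eef_pos: [0.552, 0.0752, 0.14]
tcp_rot: [0.851, 0.525, 0.004, 0.003]
contact_force: [-0.2, -1.0, -1.4]
opening: 0.508
finger_force: 31.8
 shift [0.4055, -0.4444, 0.0416] turn [0.0013, -0.0001, -0.1544]
```

```bash
python3 -m handwheel '[[0.406,-0.444,0.02,0,0,-0.154,-0.5],[0.406,-0.444,0.02,0,0,-0.154,-0.5],[0.406,-0.444,0.04,0,0,-0.154,-0.5],[0.406,-0.444,0.04,0,0,-0.154,-0.5],[0.406,-0.444,0.04,0,0,-0.154,-0.5],[0.406,-0.444,0.04,0,0,-0.154,-0.5],[0.406,-0.444,0.15,0,0,-0.154,-0.5],[0.406,-0.444,0.23,0,0,-0.154,-0.5],[0.406,-0.444,0.25,0,0,-0.154,-0.5],[0.406,-0.444,0.25,0,0,-0.154,-0.5]]'
python3 - <<'E'
from geom import *
rel((.464,.300,.0265),down(0.02))
E
```

```text
time: 10.75
eef_pos: [0.4636, 0.2994, 0.035]
tcp_rot: [0.701, 0.713, -0.0, -0.0]
contact_force: [0.0, 0.1, -0.5]
opening: 0.506
finger_force: 31.8
 shift [0.0016, 0.0011, 0.0212] turn [-0.0002, 0.0001, -0.001]
```

```bash
python3 -m handwheel '[[0,0,0.02,0,0,0,-0.5],[0,0,0.021,0,0,0,-0.5],[0,0,0.021,0,0,0,0],[0,0,0.021,0,0,0,0.4],[0,0,0.021,0,0,0,0.5],[0,0,-0.12,0,0,0,0.5],[0,0,-0.27,0,0,0,0.5],[0,0,-0.3,0,0,0,0.5]]'
python3 -c "
from geom import *
im,p=snap('wrist');cv2.imwrite('pics/b3.png',im[:,:,::-1])
rel((.5495,-.034,.12),down(np.radians(-85.1)))"
```

```text
time: 11.75
eef_pos: [0.4654, 0.3015, 0.1601]
tcp_rot: [0.7, 0.714, 0.004, 0.002]
contact_force: [-0.2, 0.2, -1.0]
opening: 0.75
finger_force: 0.0
 shift [-0.8422, 0.1951, 0.0975] turn [0.001, -0.0022, 0.4788]
```

View pics/b3.png

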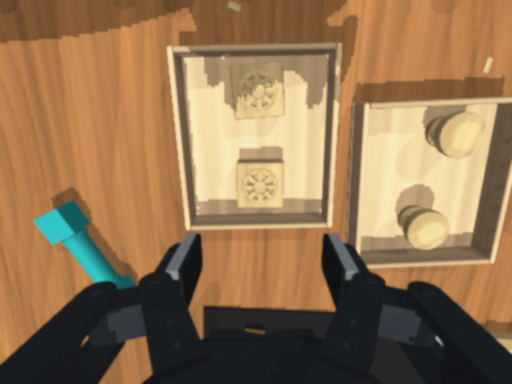

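Both blocks lie in the near tray (sample 260,90, ours 260,184) and both knobs stand in the far one. Next is the spindle: I hover above it and measure again.

```bash
python3 -m handwheel '[[-0.846,0.16,0,0,0,0.479,0.5],[-0.846,0.16,0,0,0,0.479,0.5],[-0.846,0.16,0,0,0,0.479,0.5],[-0.846,0.16,0,0,0,0.479,0.5],[-0.846,0.16,0,0,0,0.479,0.5],[-0.846,0.16,0,0,0,0.479,0.5],[-0.846,0.16,0,0,0,0.479,0.5],[-0.846,0.16,0,0,0,0.479,0.5],[-0.846,0.16,0,0,0,0.479,0.5],[-0.846,0.16,0,0,0,0.479,0.5]]'
python3 look.py s1
cat > sp.py <<'E'
from geom import *
import pickle,sys
im,p=pickle.load(open(sys.argv[1]+".pkl","rb"))
h=cv2.cvtColor(im,cv2.COLOR_RGB2HSV);m=(h[:,:,2]>100).astype(np.uint8);n,l,st,c=cv2.connectedComponentsWithStats(m)
u,v=proj(p,(.536,-.035,.029)).astype(int);k=l[v,u];print((u,v),st[k],c[k])
ys,xs=np.nonzero(l==k);lo,hi=ys.min(),ys.max()
for f in np.arange(0,1.01,.1):
    y=int(lo+f*(hi-lo));r=xs[ys==y];print(y,r.min(),r.max(),plane(p,((r.min()+r.max())/2,y),.018).round(4)[:2])
E
python3 sp.py s1
```

```text
time: 13.05
eef_pos: [0.5327, -0.0365, 0.1538]
tcp_rot: [0.999, 0.044, -0.001, -0.0]
contact_force: [-0.5, 0.4, -0.4]
opening: 0.747
finger_force: 0.0
(np.int64(259), np.int64(183)) [ 242   86   36  166 4676] [259.17044482 170.53079555]
86 256 262 [ 0.6198 -0.0274]
102 245 274 [ 0.6068 -0.0289]
119 251 268 [ 0.5924 -0.0302]
135 242 277 [ 0.5784 -0.0314]
152 246 273 [ 0.5629 -0.0328]
168 247 272 [ 0.5479 -0.0341]
185 247 271 [ 0.5313 -0.035 ]
201 247 271 [ 0.5152 -0.0364]
218 244 274 [ 0.4974 -0.0379]
234 243 275 [ 0.48   -0.0394]
251 261 272 [ 0.4615 -0.0488]
```

View pics/s1.png

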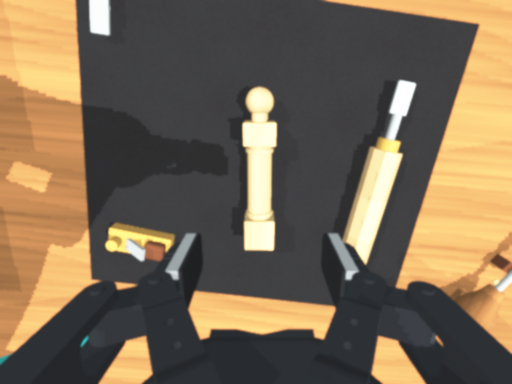

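s1 shows the spindle straight below, ball tip at (259,86) and foot to row 251, with the gouge and plane well clear. That was my last picture view, so from here I work by numbers. Before grasping I measure the inspection camera from two tilted wrist positions.

Run:
```python
from geom import *
Rt=down(-np.pi/2)@Ro.from_euler("y",50,degrees=True).as_matrix()
rel((.598,-.08,.312),Rt)
im=cv2.imread("pics/top0.png");h=cv2.cvtColor(im,cv2.COLOR_BGR2HSV)
for v in (76,84,92,97,102,107,112,118): print(v,[h[v,u].tolist() for u in (300,306,312,318,323,328)])
```

```text
shift [0.1521, 0.1222, -0.3949] turn [-0.0122, 0.2781, 0.0259]
76 [[13, 173, 180], [13, 169, 186], [120, 16, 93], [114, 25, 155], [115, 19, 150], [114, 17, 149]]
84 [[14, 170, 177], [14, 169, 177], [135, 22, 71], [112, 19, 148], [118, 22, 149], [110, 21, 148]]
92 [[14, 165, 193], [12, 148, 157], [173, 15, 68], [118, 22, 138], [117, 24, 118], [114, 14, 91]]
97 [[177, 32, 87], [150, 21, 87], [140, 17, 89], [6, 110, 37], [0, 75, 41], [15, 113, 36]]
102 [[135, 29, 89], [132, 27, 96], [12, 18, 71], [2, 101, 38], [10, 77, 40], [6, 91, 42]]
107 [[165, 33, 61], [162, 22, 57], [11, 31, 65], [14, 127, 38], [4, 83, 43], [11, 100, 41]]
112 [[135, 27, 93], [138, 28, 92], [139, 31, 91], [156, 20, 65], [141, 23, 76], [10, 132, 118]]
118 [[129, 21, 84], [120, 28, 92], [139, 23, 90], [144, 29, 89], [146, 23, 89], [13, 170, 170]]
```

```bash
python3 -m handwheel '[[0.152,0.122,-0.395,-0.012,0.278,0.026,0.5],[0.152,0.122,-0.395,-0.012,0.278,0.026,0.5],[0.152,0.122,-0.395,-0.012,0.278,0.026,0.5],[0.152,0.122,-0.395,-0.012,0.278,0.026,0.5],[0.152,0.122,-0.395,-0.012,0.278,0.026,0.5],[0.152,0.122,-0.395,-0.012,0.278,0.026,0.5]]'
python3 -m handwheel '[[0,0,0,0,0,0,0.5],[0,0,0,0,0,0,0.5]]' >/dev/null; python3 look.py c1
python3 -m handwheel '[[0,0.3,0,0,0,0,0.5],[0,0.3,0,0,0,0,0.5],[0,0.3,0,0,0,0,0.5],[0,0.3,0,0,0,0,0.5]]'; python3 look.py c3
cat > asc.py <<'E'
from geom import *
import pickle,sys
im,p=pickle.load(open(sys.argv[1]+".pkl","rb"));h=cv2.cvtColor(im,cv2.COLOR_RGB2HSV)
a=np.full(im.shape[:2],'.');S,V=h[:,:,1],h[:,:,2]
a[(S<60)&(V>=120)]='H';a[(S<60)&(V<120)]='g';a[V<52]='#'
print(proj(p,(.764,-.165,.25)),proj(p,(.806,-.157,0)))
for r in a[0:260:6,::5]: print(''.join(r))
E
python3 asc.py c1; python3 asc.py c3
```

```text
time: 13.85
eef_pos: [0.5965, -0.0797, 0.3105]
tcp_rot: [0.907, -0.001, 0.421, -0.0]
contact_force: [0.8, -0.1, 0.7]
opening: 0.749
finger_force: 0.0
time: 14.65
eef_pos: [0.598, -0.2004, 0.3129]
tcp_rot: [0.906, -0.001, 0.423, 0.0]
contact_force: [0.1, -0.1, 1.1]
opening: 0.752
finger_force: 0.0
[345.57811228 121.79472926] [303.3701153  206.99180154]
HHHHHHHHHHHHHHHHHHHHHHHHHHHHHHHHHHHHHHHHHHHHHHHHHHHHHHHHHHHHHHHHHHHHHHHHHHHHHHHHHHHHHHHHHHHHHHHHHHHHHHH
HHHHHHHHHHHHHHHHHHHHHHHHHHHHHHHHHHHHHHHHHHHHHHHHHHHHHHHHHHHHHHHHHHHHHHHHHHHHHHHHHHHHHHHHHHHHHHHHHHHHHHH
HHHHHHHHHHHHHHHHHHHHHHHHHHHHHHHHHHHHHHHHHHHHHHHHHHHHHHHHHHHHHHHHHHHHHHHHHHHHHHHHHHHHHHHHHHHHHHHHHHHHHHH
HHHHHHHHHHHHHHHHHHHHHHHHHHHHHHHHHHHHHHHHHHHHHHHHHHHHHHHHHHHHHHHHHHHHHHHHHHHHHHHHHHHHHHHHHHHHHHHHHHHHHHH
HHHHHHHHHHHHHHHHHHHHHHHHHHHHHHHHHHHHHHHHHHHHHHHHHHHHHHHHHHHHHHHHHHHHHHHHHHHHHHHHHHHHHHHHHHHHHHHHHHHHHHH
HHHHHHHHHHHHHHHHHHHHHHHHHHHHHHHHHHHHHHHHHHHHHHHHHHHHHHHHHHHHHHHHHHHHHHHHHHHHHHHHHHHHHHHHHHHHHHHHHHHHHHH
HHHHHHHHHHHHHHHHHHHHHHHHHHHHHHHHHHHHHHHHHHHHHHHHHHHHHHHHHHHHHHHHHHHHHHHHHHHHHHHHHHHHHHHHHHHHHHHHHHHHHHH
HHHHHHHHHHHHHHHHHH
[... 7761 characters left out ...]
.................HHHHHHHHg..................................................
.............................................ggHHgg....................................................
......................................HH..........................HH...................................
...............H.....................HH#.........................#gHH..................................
..............HH...................gHHg#.........................##HHHg................................
..............H...................gHHH###........................##gHHgg...............................
.............HH..................ggHHg###........................###HHHgg..............................
```

Run:
```python
from geom import *
import pickle
obs=[]
for f,c0 in(("c1",310),("c3",195)):
    im,p=pickle.load(open(f+".pkl","rb"));h=cv2.cvtColor(im,cv2.COLOR_RGB2HSV);S,V=h[:,:,1],h[:,:,2]
    m=(S<70).astype(np.uint8);m[:184]=0;m[234:]=0;m[:,:200]=0;m[:,360:]=0
    n,l,st,c=cv2.connectedComponentsWithStats(m);k=1+st[1:,4].argmax()
    ct=max(cv2.findContours((l==k).astype(np.uint8),0,1)[0],key=len);e=cv2.fitEllipse(ct)
    print(f,st[k],e,"foot",plane(p,e[0],.012).round(4));obs.append((p,e[0]))
    for r in range(118,152,2): print(r,''.join('%s'%(chr(97+min(25,V[r,u]//10)) if S[r,u]<90 or V[r,u]<52 else '.') for u in range(c0,c0+76)))
print(tri(obs))
```

```text
c1 [ 277  184   61   49 2505] ((306.90447998046875, 206.32054138183594), (49.880615234375, 62.449031829833984), 96.2762222290039) foot [ 0.8007 -0.1613  0.012 ]
118 ............qmkjihfdccccddddddddddeeeeeeeeeeeeeefffffffffffeeeeefi..........
120 ............omlmmljfdccccddddddddddeeeeeeeeeeeeefffffffffffeeeeeeeg.........
122 ...........qmmmmmmkhdccccdddddddddddeeeeeeeeeeeefffffffffffffeeeeeef........
124 ...........ommmmmmlieccccdddddddddddeeeeeeeeeeeefffffffffffffeeeeeee........
126 ..........qmmmmmmmljfdcccdddddddddddeeeeeeeeeeeffffffffffffeeeeeeeeeg.......
128 ..........ommmmmmmlifdcccddddddddddeeeeeeeeeeeeeeeeeeeefeeeddddddddde.......
130 .........qmmmmmmmlifdccccdddddddddddddddeefghijlmmmmnooooomllljgecccd.......
132 .........nmmmmmmmlheccccccdddddddddefhkllmopoooooonnmnnmmmnnooomjeccd.......
134 ........qnmmmmmnmliecccccccdccdegiklnnoonmlllllkkkkkkkkkkkkkkkkkifde........
136 ........pmmmmmmnnmjgdccccccdegiklllllllkkkkkkkkkkkkkkkkkkkkkkkkjhg..........
138 .......rnmmmmmnnnnlhdccccdfikkllkkkkkkkkkkkkkkkkkkkkkkkkkkkkkjjk............
140 .......pmmmmmmnnnonjfcccdgjkkkkkkkkkkkkkkkkk
[... 1363 characters left out ...]
kkkkkkkkkkkkkkkkkkkkkkkjgdd.....................
138 ..........fcdfikkkkkkkkkkkkkkkkkkkkkkkkkkkkkkkkkkkjgf.......................
140 .............efhjkkkkkkkkkkkkkkkkkkkkkkkkkkkkkjjihj.........................
142 ................hhijjjkkkkkkkkkkkkkkkkkkkjjjiik.............................
144 ......................lkkkkkkkjjjjjjjjkkklmoq...............................
146 ...............................olllmmnoooppq................................
148 ...............................rnmmmnnoopppqt...............................
150 ................................ommmnnooppppr...............................
(array([ 0.80093771, -0.16154271,  0.01070635]), [np.float64(0.4), np.float64(0.4)])
```

Run:
```python
from geom import *
import pickle
obs=[]
for f,s in(("c1",(352,138)),("c3",(227,137))):
    im,p=pickle.load(open(f+".pkl","rb"));h=cv2.cvtColor(im,cv2.COLOR_RGB2HSV);S,V=h[:,:,1],h[:,:,2]
    m=((S<90)&(V>=75)).astype(np.uint8);m[:124]=0;m[146:]=0
    if f=="c1": m[:,:332]=0
    n,l,st,c=cv2.connectedComponentsWithStats(m);k=l[s[1],s[0]]
    ct=max(cv2.findContours((l==k).astype(np.uint8),0,1)[0],key=len);e=cv2.fitEllipse(ct)
    print(f,st[k],np.round(e[0],1),np.round(e[1],1),round(e[2],1),c[k].round(1));obs.append((p,e[0]))
G,e=tri(obs);P=np.array([.8005,-.1615]);d=P-G[:2]
print("glass",G.round(4),e,"dist",np.linalg.norm(d),"yaw of lens x deg",np.degrees(np.arctan2(d[1],d[0])))
yaw=np.arctan2(d[1],d[0]);L=np.r_[P-.068*np.array([np.cos(yaw),np.sin(yaw)]),.275-.072*np.sin(.349)];print("lens by P",L)
# reprojected circle check
for f in("c1","c3"):
    im,p=pickle.load(open(f+".pkl","rb"));print(f,proj(p,L).round(1),proj(p,G).round(1))
rel((.5365,-.0347,.09),down(np.radians(-85.25)))
```

```text
c1 [336 129  39  17 481] [355.3 137.3] [13.9 40.7] 77.4 [355.1 137.4]
c3 [209 127  38  19 582] [228.  136.1] [18.3 38. ] 88.8 [227.9 136.1]
glass [ 0.7402 -0.1697  0.2527] [np.float64(0.4), np.float64(0.4)] dist 0.06084706630462097 yaw of lens x deg 7.701045584404188
lens by P [ 0.73311331 -0.17061229  0.25037901]
c1 [356.9 145.1] [355.2 137.7]
c3 [228.8 143.1] [228.  135.7]
 shift [-0.5265, -0.4115, 0.2399] turn [0.0115, -0.2778, -0.0252]
```

Run:
```python
from geom import *
import pickle
N=[]
for f in("c1","c3"):
    im,p=pickle.load(open(f+".pkl","rb"));h=cv2.cvtColor(im,cv2.COLOR_RGB2HSV);S=h[:,:,1]
    for r in range(150,178,6):
        u=np.nonzero(S[r,215:345]<80)[0]+215; c,d=ray(p,((u.min()+u.max())/2,r));n=np.cross(d,[0,0,1]);n/=np.linalg.norm(n);N.append((n[0],n[1],n[:2]@c[:2]))
        if r==150: print(f,u.min(),u.max())
N=np.array(N);x,res,_,_=np.linalg.lstsq(N[:,:2],N[:,2],rcond=None);print("post",x.round(4),np.abs(N[:,:2]@x-N[:,2]).max())
im=cv2.imread("pics/top0.png");h=cv2.cvtColor(im,cv2.COLOR_BGR2HSV);p=eyes.camera_params("top")
print([(r,int(h[r,322,2]),int(h[r,325,2])) for r in range(88,118)])
print("row",r,"cols",[(r,(np.nonzero(h[r,312:340,2]<50)[0][[0,-1]]+312).tolist()) for r in (99,102,105,108)])
yaw=np.radians(7.5);ax=np.array([np.cos(yaw)*.94,np.sin(yaw)*.94,.342]);up=np.array([-np.cos(yaw)*.342,-np.sin(yaw)*.342,.94])
for G in((.7402,-.1697,.2527),(.7331,-.1706,.2504)):
    G=np.array(G);print("top front edge",proj(p,G+.0235*up),"tube mid",proj(p,G+.02*ax),"head top c",proj(p,G+.072*ax+.025*up))
H=np.column_stack(np.nonzero(((h[:,:,1]<40)&(h[:,:,2]>130))[60:105,300:345])).mean(0)+[60,300];print("head grey centroid row,col",H)
```

```text
c1 315 327
c3 227 239
post [ 0.8078 -0.1621] 0.00030791650221134725
[(88, 148, 151), (89, 146, 153), (90, 146, 145), (91, 150, 147), (92, 123, 107), (93, 62, 49), (94, 46, 43), (95, 41, 45), (96, 40, 43), (97, 37, 40), (98, 41, 43), (99, 45, 43), (100, 44, 42), (101, 40, 42), (102, 46, 42), (103, 35, 44), (104, 42, 43), (105, 43, 39), (106, 42, 39), (107, 35, 42), (108, 39, 41), (109, 40, 40), (110, 37, 43), (111, 42, 50), (112, 69, 89), (113, 83, 101), (114, 88, 90), (115, 84, 86), (116, 83, 82), (117, 88, 88)]
row 174 cols [(99, [315, 329]), (102, [315, 328]), (105, [316, 329]), (108, [315, 330])]
top front edge [325.08832049 112.41690258] tube mid [323.19342885 104.1298489 ] head top c [323.28365266  85.40465314]
top front edge [325.2867385  115.20200339] tube mid [323.39184504 106.88864036] head top c [323.48822892  88.27868382]
head grey centroid row,col [ 82.80172414 322.73850575]
```

The post (0.808, -0.162), the triangulated glass (0.740, -0.170, 0.252) and the top view agree. Their distance apart comes out at 68 mm, as stated, and the line of sight's yaw is about 6.6°. Now I grasp the spindle.

```bash
python3 -m handwheel '[[-0.526,-0.411,0.24,0.012,-0.278,-0.025,0.5],[-0.526,-0.411,0.24,0.012,-0.278,-0.025,0.5],[-0.526,-0.411,0.24,0.012,-0.278,-0.025,0.5],[-0.526,-0.411,0.24,0.012,-0.278,-0.025,0.5],[-0.526,-0.411,0.24,0.012,-0.278,-0.025,0.5],[-0.526,-0.411,0.24,0.012,-0.278,-0.025,0.5],[-0.526,-0.411,0.24,0.012,-0.278,-0.025,0.5],[-0.526,-0.411,0.24,0.012,-0.278,-0.025,0.5]]'
python3 look.py s2; python3 sp.py s2; python3 -c "
from geom import *
rel((.5365,-.0347,.024),down(np.radians(-85.25)))
im,p=snap('wrist');import pickle
q=pickle.load(open('c1.pkl','rb'))"
```

```text
time: 15.7
eef_pos: [0.5377, -0.0364, 0.0921]
tcp_rot: [0.999, 0.041, 0.002, -0.0]
contact_force: [0.1, 0.7, -0.1]
opening: 0.751
finger_force: 0.0
(np.int64(257), np.int64(215)) [ 235   91   46  208 7291] [257.62213688 196.69057742]
91 255 258 [ 0.6198 -0.0273]
111 239 276 [ 0.6071 -0.029 ]
132 247 268 [ 0.5932 -0.03  ]
153 235 280 [ 0.5787 -0.0312]
173 240 276 [ 0.5643 -0.0327]
194 242 273 [ 0.5484 -0.0336]
215 243 273 [ 0.5319 -0.0352]
235 243 273 [ 0.5154 -0.0365]
256 240 276 [ 0.4973 -0.038 ]
277 239 277 [ 0.4782 -0.0395]
298 242 274 [ 0.4582 -0.0411]
 shift [-0.0028, -0.0048, 0.1699] turn [-0.0, -0.0012, -0.0007]
```

```bash
python3 -m handwheel '[[-0.002,-0.004,0.1,0,-0.001,0,0.5],[-0.002,-0.004,0.168,0,-0.001,0,0.5],[-0.002,-0.004,0.168,0,-0.001,0,0.5],[-0.002,-0.004,0.168,0,-0.001,0,0.5]]' 40
python3 -m handwheel '[[0,0,0,0,0,0,0],[0,0,0,0,0,0,-0.5],[0,0,0,0,0,0,-0.8],[0,0,0,0,0,0,-0.8],[0,0,0,0,0,0,-0.8]]' 40
python3 -c "
from geom import *
s=monitor.get_state();print(s['eef_pos'],np.array(s['eef_pos'])-[.6198,-.0275,.018])"
```

```text
time: 16.3
eef_pos: [0.5369, -0.0347, 0.0244]
tcp_rot: [0.999, 0.041, -0.0, -0.0]
contact_force: [0.0, -0.3, 1.1]
opening: 0.751
finger_force: 0.0
time: 16.92
eef_pos: [0.5368, -0.0343, 0.0241]
tcp_rot: [0.999, 0.041, -0.001, -0.0]
contact_force: [-1.0, 0.1, 6.2]
opening: 0.237
finger_force: 39.4
[ 0.53675124 -0.03432649  0.0241396 ] [-0.08304876 -0.00682649  0.0061396 ]
```

```bash
python3 -m handwheel '[[0,0,-0.1,0,0,0,-0.8],[0,0,-0.25,0,0,0,-0.8],[0,0,-0.42,0,0,0,-0.8],[0,0,-0.42,0,0,0,-0.8],[0,0,-0.42,0,0,0,-0.8]]'
cat > fin.py <<'E'
from geom import *
L=np.array([.7405,-.169,.2515]);yaw=np.radians(6.6);a=np.radians(20)
Rl=(Ro.from_euler("z",yaw)*Ro.from_euler("y",-a)).as_matrix()  # lens axes
Rt=Rl@np.diag([1,-1,-1.])
tip=L-.08*Rl[:,0];off=np.array([.0833,0,.006])
rel(tip-Rt@off,Rt,"final")
s=monitor.get_state();R0=Ro.from_quat(s["tcp_rot"]).as_matrix();T=np.array(s["eef_pos"])+R0@off
print("tip in lens mm",(1000*Rl.T@(T-L)).round(1),"axis err deg",np.degrees(np.arccos(R0[:,0]@Rl[:,0])).round(2),"eef",np.round(s["eef_pos"],4))
im,p=snap("wrist");h=cv2.cvtColor(im,cv2.COLOR_RGB2HSV)
Pr=R0.T  # camera pose in the tool frame
print("pred tip px",proj(p,T),"ball c",proj(p,T-.012*R0[:,0]))
print([(r,(np.nonzero((h[r,200:320,2]>100)&(h[r,200:320,0]<32)&(h[r,200:320,1]<165))[0][[0,-1]]+200).tolist() if ((h[r,200:320,2]>100)&(h[r,200:320,1]<165)).any() else 0) for r in range(60,290,14)])
cv2.imwrite("pics/fin_%.1f.png"%s["time"],im[:,:,::-1])
E
python3 fin.py
```

```text
time: 17.55
eef_pos: [0.5361, -0.0341, 0.1906]
tcp_rot: [0.999, 0.041, -0.002, -0.001]
contact_force: [-0.3, 0.3, -1.0]
opening: 0.24
finger_force: 39.3
final shift [0.0931, 0.3908, -0.0275] turn [0.0014, 0.1121, -0.0106]
tip in lens mm [-121.   154.7  -27.4] axis err deg 20.27 eef [ 0.5361 -0.0341  0.1906]
pred tip px [259.38739723  84.18867953] ball c [259.41011293 112.95167441]
[(60, 0), (74, 0), (88, [248, 276]), (102, [236, 287]), (116, [235, 289]), (130, [240, 284]), (144, [246, 277]), (158, [228, 295]), (172, [228, 296]), (186, [228, 295]), (200, [229, 295]), (214, [239, 285]), (228, [239, 284]), (242, [240, 282]), (256, [241, 282]), (270, [242, 281]), (284, [241, 283])]
```

The spindle hangs as predicted (ball tip row about 84, column 261). I bring it to the lens.

```bash
python3 -m handwheel '[[0,0.1,-0.02,0.001,0.04,-0.004,-0.8],[0,0.2,-0.028,0.001,0.08,-0.01,-0.8],[0.02,0.3,-0.028,0.001,0.112,-0.011,-0.8],[0.05,0.391,-0.028,0.001,0.112,-0.011,-0.8],[0.08,0.391,-0.028,0.001,0.112,-0.011,-0.8],[0.093,0.391,-0.028,0.001,0.112,-0.011,-0.8],[0.093,0.391,-0.028,0.001,0.112,-0.011,-0.8],[0.093,0.391,-0.028,0.001,0.112,-0.011,-0.8],[0.093,0.391,-0.028,0.001,0.112,-0.011,-0.8]]'
python3 fin.py
python3 - <<'E'
from geom import *
# independent check: ball and lens in the side and top views, relative to each other
for n in("top","side"):
    im,p=snap(n);cv2.imwrite(f"pics/{n}F.png",im[:,:,::-1]);h=cv2.cvtColor(im,cv2.COLOR_RGB2HSV)
    L=np.array([.7405,-.169,.2515]);Rl=(Ro.from_euler("z",6.6,degrees=True)*Ro.from_euler("y",-20,degrees=True)).as_matrix()
    b=proj(p,L-.092*Rl[:,0]);print(n,"pred ball",b.round(1),"pred glass",proj(p,L).round(1),"pred foot end",proj(p,L-.229*Rl[:,0]).round(1))
    u0,v0=int(b[0])-26,int(b[1])-26
    for r in range(v0,v0+52,2): print(r,u0,''.join('#' if h[r,u,2]<55 else ('o' if (h[r,u,1]<140 and h[r,u,2]>120 and h[r,u,1]>50) else ('H' if h[r,u,1]<=50 else '.')) for u in range(u0,u0+60)))
E
```

```text
time: 18.73
eef_pos: [0.5862, -0.1865, 0.2019]
tcp_rot: [0.983, 0.058, 0.173, -0.009]
contact_force: [-0.0, -0.2, -1.0]
opening: 0.243
finger_force: 39.4
final shift [-0.0009, 0.0009, 0.0012] turn [0.0003, 0.0001, 0.0007]
tip in lens mm [-79.6   0.6   0.5] axis err deg 0.13 eef [ 0.5862 -0.1865  0.2019]
pred tip px [259.50125559  85.16650849] ball c [259.52974818 113.95643539]
[(60, [200, 319]), (74, [200, 319]), (88, [200, 319]), (102, [200, 319]), (116, [200, 319]), (130, [200, 319]), (144, [246, 319]), (158, [228, 319]), (172, [228, 319]), (186, [228, 319]), (200, [229, 319]), (214, [239, 319]), (228, [218, 319]), (242, [211, 319]), (256, [208, 319]), (270, [242, 282]), (284, [241, 282])]
top pred ball [325.2 144.2] pred glass [323.4 111.4] pred foot end [327.9 190.6]
118 299 HHHHHHHHHHHHHHHHHHHHHHHHHH..................................
120 299 ..HHHHHHHHHHHHHHHHHHHHHH....................................
122 299 .....HHHHHHHHHHHHHHHH.......................................
124 299 .........HHHHHHH............................................
126 299 ..................................
[... 2651 characters left out ...]
#####.o...
137 209 ...............................oooooooooooooooHH######.o....
139 209 ..............................ooooooooooooooooH#####H.o.....
141 209 .................................ooo...oooooHHH###HHHooooooo
143 209 ..........................................ooHH###HHHoooooooo
145 209 ..........................................ooHH###HHooooooooo
147 209 ............................................ooHHHHoooooooooo
149 209 ...............................................ooo......oooo
151 209 ...................................o......................oo
153 209 ...........................................................o
155 209 ..................oooo......................................
```

The ball sits within 1 px of its predicted place in both fixed views. I hold still, then hand in.

```bash
python3 -m handwheel '[[0,0,0,0,0,0,-0.8],[0,0,0,0,0,0,-0.8],[0,0,0,0,0,0,-0.8],[0,0,0,0,0,0,-0.8]]'
python3 -c "
from geom import *
s=monitor.get_state();print(np.abs(s['dq']).max(),s['opening'])
print(ctrl.sign_off())"
```

```text
time: 19.38
eef_pos: [0.5863, -0.1872, 0.2018]
tcp_rot: [0.983, 0.057, 0.173, -0.009]
contact_force: [0.3, -0.6, -1.4]
opening: 0.24
finger_force: 39.4
0.002250467079294398 0.24031911678168452
the job is handed in; nothing more can be done
None
```

I handed the job in at about 19 s: the knob and the block are in their trays, and the arm is holding the spindle still, in line with the inspection camera, its ball tip about 80 mm from the glass by my measurements.

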